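# Step a star-wheel adjuster up to its stop through the access slot

### The arm

A 6-joint arm with a two-finger parallel gripper is mounted at the origin on a cart in front of the work surface, level with it; the furniture and walls round the work are solid. World frame = base frame: x ahead of the robot, y to its left, z up, the work surface at z = 0. Lengths are in m, angles in degrees, forces in N, time in s.
With the tool pointing down it reaches from about 0.4 to 0.825 m from the base axis. Payload 7 kg.
Tool frame: the origin (TCP) lies at the very end of the fingers, on their centre line; the grasp point (between the pads) lies 19 mm behind it (r.grasp_offset is the z of the grasp point in the tool frame, in m); z points along the fingers, y is the direction in which the jaws open and shut (so a half turn about z gives the same grasp; the last joint's range is limited). The gripper opens to 88 mm and grips with 3 to 60 N. Pads are 19 mm wide; open, the fingers measure 130 mm over their backs; the gripper's body (78 mm by 193 mm) begins 47 mm behind the grasp point.
Start: joints at [86.465, 20.546, 0.682, 0, -70.136, -16.507], TCP at [0.231, 0.634, 0.227] pointing down, gripper open.
Joint ranges: [-176.03, 176.03], [-82.01, 121.73], [-58.28, 71.71], [-173.87, 95.51], [-174.79, -0.11], [-173.66, 173.66]. Speed limits (degrees/s): [136.94, 136.94, 172.46, 180, 180, 180].

### API

Orientations are given as [roll, pitch, yaw] about the fixed x, y, z axes, in that order (R = Rz(yaw) Ry(pitch) Rx(roll)).
In Python, from plant import r, capture, calibration, order gives the robot as it stands.
- The arm moves only by the tool servo_tool, never from a script. Its arguments are lists of equal length, an entry for each row: "grip": the closure, from -1 (fully open) to 1 (shut), so that 0 is half open; "translation": the shift along the tool's x, y, z in m, a list of three; "turn": the turn about the tool's z in rad. A call has 1 to 10 rows; each row is the pose to reach, as a shift and turn from the pose commanded when the call began, along the tool's axes at that moment; what a row does not reach only later rows make up. A row lasts 1/12 s, in which the tool goes at most 41.7 mm and 7.16 degrees, less where a joint would pass 70% of its speed; a pose out of reach is approached as far as the arm can. A call with a gripper value outside its range is refused whole. The fingers move at their own pace and stop on an object; "newtons" is the grip in N (left out, the last holds). Time passes only in rows, so rows that repeat a pose let the fingers close. It gives the time, the measured TCP pose, the force and the opening at its end, in the units of the state.
- r.get_state(): the state, without advancing time (a new reading comes with each control period).
- capture(name): name is "side" or "top" or "wrist"; returns (picture, depth): 420x560x3 uint8, blue, green, red; 420x560 float32, m along the optical axis (not along the pixel's ray), 0 where there is no reading.
- calibration(name): a dict with "fx", "fy", "cx", "cy" (pixels), "dist_coeffs" ([k1, k2, p1, p2, k3] as OpenCV has them; the pictures are not rectified), "view" (4x4, takes a point from world to camera coordinates). Camera axes: x right, y up, looking along -z (the intrinsics and any distortion apply to the point x, -y, -z); pixel columns grow to the right and rows downward; lengths in m; the calibration is good to about 2 mm. A picture is of the moment at which its call begins: read the wrist's pose just before it. calibration takes no time and is no camera call; for the wrist camera it gives the pose at the moment of the call.
- order.close_job(): hands the job in, once; it reports no verdict.
The state is a dict: "time_s": time; "joints": joint angles; "qd": joint speeds; "joint_torque": joint torques, N m; "tcp_pos": TCP position; "eef_rot": TCP orientation; "contact_force": force on the tool from outside, world axes, zero at the start; "moment": the same for the moment, N m; "gripper_width": finger opening in m.
Only numpy, scipy, OpenCV 4.12 (cv2) and the standard library are available. Lean on these libraries where they do the work, as an engineer would, in place of code of your own. Each camera call takes 0.05 s, during which the arm holds its last target.

### The job

Take the adjusting blade out of its wooden stand and, through the slot in the top of the metal adjuster housing, push the star wheel inside round one tooth at a time until the pointer in the dial on the housing's side rests against its stop pin. Press it home there with a push of about 10 N, and never push the wheel with more than 15 N. Keep the other things on the bench where they are, and at the end put the blade back upright in its stand, fully home.

Things in the scene. Friction and masses are not known exactly. Their poses are not given: they have to be found in the camera images.
- housing: Adjuster: bare aluminium housing fixed to the bench, 84 x 32 mm, 76 mm high, on a 104 x 46 x 7 mm foot. Origin: centre of its underside; x along the slot, y across it, z up. Slot in its 6 mm thick top: x = -14 to +13 mm, y = -7 to +7 mm. The wheel advances when the teeth under the slot move to +x: push from the -x part of the slot to its +x end, lift out, go back, repeat; 3 to 5 pushes.
- slot (a point): Centre of the slot's mouth, level with the housing's top (76 mm up; housing x = -0.5 mm, y = 0). After a push to the +x end with the blade's tip 17 mm below the top, the next free gap for the blade's middle is at housing x = -8.5 mm, 4 mm free either way. At the start a tooth may stand there: where one blocks the blade, try 3 to 9 mm farther to +x.
- pointer_tip (a point): Tip of a dark steel pointer on the wheel's shaft, turning with the wheel behind the clear cover of a round dial (72 mm across) on the housing's -y side. 30 mm from the wheel's axis, 20.5 mm to the -y side of the housing's middle. At the start it points back (-x), 15 to 52 degrees above level, and goes over the top towards +x as the wheel advances.
- stop_mark (a point): Where the pointer's tip stands when the pointer lies against its stop pin: 45 degrees from straight up towards +x. The pin is a steel peg of 5 mm diameter on the housing's -y side, in the dial, just past that point. The wheel cannot turn past it; the pushed tooth then stands 11 degrees past the top, so the blade stops about 11 mm before the slot's +x end.
- wheel_axis (a point): Middle of the dark steel star wheel under the slot, on its axis (along y; housing x = 0, z = 38 mm). 10 teeth 36 degrees apart, 5 mm thick along the rim, 8 mm wide, tip radius 30 mm (2 mm under the top plate), hub radius 14 mm. A drag of 0.08 N m (3 to 4 N at a tooth) holds it where it is left. At the stop it is to be pressed with a total push of about 10 N on the blade, drag included.
- blade: Adjusting blade, a loose tool of about 60 g: square dark wooden handle 16 x 16 x 40 mm, below it a flat steel blade 4 mm thick (tool x), 10 mm wide (tool y), 35 mm long. Origin where they meet (the shoulder), z up. Use it upright with tool x along the slot, either way round; gripped on the two faces that look along tool x it does not twist when pushed.
- blade_grip (a point): Centre of the handle, 20 mm above the shoulder.
- blade_tip (a point): Lower end of the blade, 35 mm below the shoulder.
- stand: Wooden block 50 x 50 x 45 mm fixed to the bench, with an upright pocket in the middle of its top. Origin: centre of its underside; the pocket is 9 mm along x, 15 mm along y, 38 mm deep. Beyond and between stand and adjuster lies a tray of envelopes, up to about 130 mm high: carry the blade over it.
- stand_mouth (a point): Centre of the pocket's mouth, level with the stand's top, 45 mm above the bench; the blade's shoulder rests here when it is home.
- flux_pot: Small crusted stone pot, 53 mm across, 32 mm high; leave it alone.
- charcoal_lump: Dark lump, 36 x 58 x 32 mm; leave it alone.
- hammer: Small hammer with wooden handle, 58 x 189 x 20 mm; leave it alone.
- brass_tin: Round brass tin, 62 mm across, 23 mm high; leave it alone.
- pumice: Rough reddish stone, 34 x 40 x 19 mm; leave it alone.
- watch_case: Watch case with a piece of strap, 50 x 34 x 10 mm; leave it alone.

How it is judged (in metres and radians):
On the way, in this order (a step that is already met when the one before it is completed fails the run):
1. the blade is through the slot (z of blade_tip in the frame of housing between 0.03 and 0.068 m and horizontal distance between blade_tip and slot below 0.018 m), for 0.1 s.
2. the blade, in the slot, presses the pointer home on its stop (over 7 N) (all of step 1 and distance between pointer_tip and stop_mark below 0.003 m and contact force between blade and housing above 7 N), for 0.1 s.
At the end, for the whole second after the job is handed in: The pointer's tip is within 3 mm of its place at the stop; the blade stands upright (within 0.1 rad) and at rest in the stand's pocket, its shoulder down on the stand's top (handle centre within 26 mm of the pocket's mouth and within 6 mm sideways) (distance between pointer_tip and stop_mark below 0.003 m and distance between blade_grip and stand_mouth below 0.026 m and horizontal distance between blade_grip and stand_mouth below 0.006 m and angle between blade's own z axis and vertical below 0.1 rad and linear speed of blade below 0.02 m/s); the robot touches nothing.
It fails at once if the wheel is forced: over 18 N between the blade and the wheel or housing while the blade is in among the teeth (over 40 N if it lands on top of a tooth or of the housing) ((contact force between blade and housing above 18 N and z of blade_tip in the frame of housing below 0.064 m) or contact force between blade and housing above 40 N).
It fails at once if one of the other things on the bench is moved by more than 20 mm (distance of any of flux_pot, charcoal_lump, hammer, brass_tin, pumice, watch_case from where it was at the start of the episode above 0.02 m).
It also fails if it takes over 72 s, if anything falls off the work surface, if the arm or the gripper's body presses on something with over 40 N, if the wrist force passes 120 N, or if a joint passes its speed limit or range.

## Working session

There is one attempt and no reset: what is moved stays moved. The work goes in short steps, Python scripts to look and compute and a tool call to move; the robot and the scene stay as the last step left them, time stands still between calls to the robot, and variables do not carry over. Pictures are saved under pics/ and viewed, and the job is handed in when it is done.

Besides the shell and the picture viewer there is one more tool, called as name(argument=value, ...) on one line, values as JSON. servo_tool: Moves the arm, as the interface text tells. Its arguments: {"type":"object","properties":{"grip":{"type":"array","items":{"type":"number"}},"translation":{"type":"array","items":{"type":"array","items":{"type":"number"}}},"turn":{"type":"array","items":{"type":"number"}},"newtons":{"type":"number"}},"required":["grip","translation","turn"]}

```bash
mkdir -p pics; ls
python3 - <<'E'
from plant import r,capture,calibration,order
import cv2,numpy as np
s=r.get_state();print(s, r.grasp_offset)
for n in ("side","top","wrist"):
    c=calibration(n)
    p,d=capture(n)
    cv2.imwrite(f"pics/{n}0.png",p);np.savez(f"pics/{n}0.npz",p=p,d=d,view=c["view"])
    print(n,{k:np.round(v,4) if k!='view' else np.round(v,3).tolist() for k,v in c.items()},(d>0).mean())
E
```

```text
pics
{'time_s': 0.0, 'joints': array([ 8.64651149e+01,  2.05916514e+01,  6.35150910e-01, -1.92782048e-02,
       -7.01344002e+01, -1.65081267e+01]), 'qd': array([-0.04499534, -0.00552977,  0.05248552,  0.00399683,  0.03381147,
       -0.02046061]), 'joint_torque': array([ 2.01142997e-03, -5.82726932e+01,  2.93052131e+01,  6.99669465e+00,
        7.07954750e-03, -1.52750772e-04]), 'tcp_pos': array([0.23119037, 0.63367712, 0.22563334]), 'eef_rot': array([ 1.79907696e+02, -8.45618671e-03, -2.00495704e+01]), 'contact_force': array([ 0.15338516,  0.08756769, -0.19781129]), 'moment': array([-0.01800552,  0.03100086, -0.03880437]), 'gripper_width': 0.08770633039042762} -0.0188
side {'fx': np.float64(485.4147), 'fy': np.float64(485.4147), 'cx': np.float64(276.8872), 'cy': np.float64(208.8952), 'dist_coeffs': array([-0.0439,  0.    ,  0.    ,  0.    ,  0.    ]), 'view': [[-0.958, -0.286, -0.001, 0.492], [0.177, -0.595, 0.784, -0.072], [-0.225, 0.751, 0.621, -1.101], [0.0, 0.0, 0.0, 1.0]]} 0.9960331632653061
top {'fx': np.float64(389.4597), 'fy': np.float64(389.4597), 'cx': np.float64(280.6182), 'cy': np.float64(205.0341), 'dist_coeffs': array([0.0224, 0.    , 0.    , 0.    , 0.    ]), 'view': [[-0.091, -0.996, 0.001, 0.142], [0.97, -0.089, 0.228, -0.473], [-0.227, 0.022, 0.974, -0.99], [0.0, 0.0, 0.0, 1.0]]} 0.9959948979591837
wrist {'fx': np.float64(336.871), 'fy': np.float64(336.871), 'cx': np.float64(272.3096), 'cy': np.float64(210.0328), 'dist_coeffs': array([-0.001,  0.   ,  0.   ,  0.   ,  0.   ]), 'view': [[-0.343, -0.939, 0.001, 0.674], [0.907, -0.331, -0.26, 0.033], [0.245, -0.089, 0.966, -0.39], [0.0, 0.0, 0.0, 1.0]]} 0.995829081632653
```

View pics/side0.png

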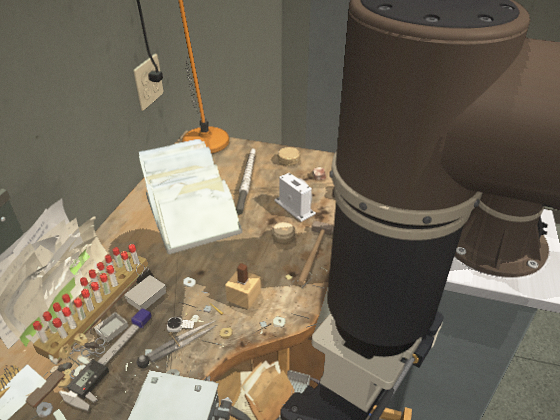

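View pics/top0.png

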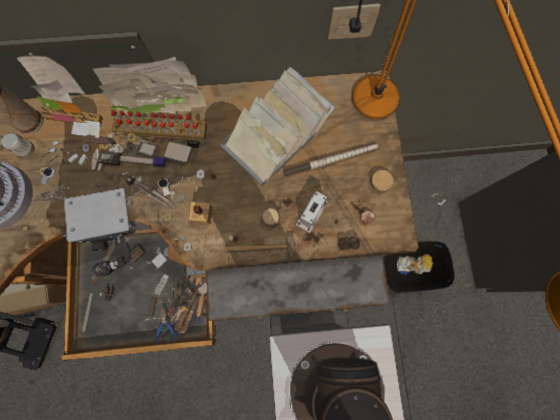

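View pics/wrist0.png

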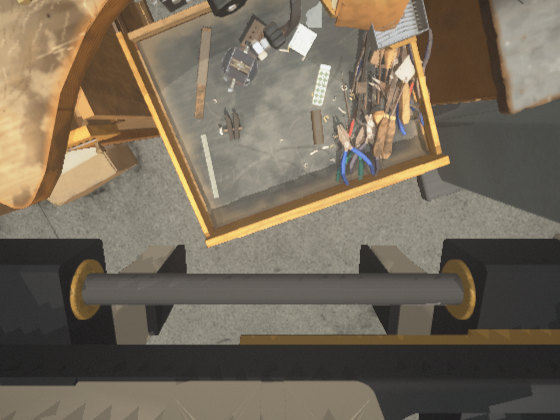

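```bash
cat > h.py <<'E'
import numpy as np,cv2
from plant import r,capture,calibration,order
def K(c): return np.array([[c["fx"],0,c["cx"]],[0,c["fy"],c["cy"]],[0,0,1.]])
def ray(c,uv,view=None):
    V=np.array(c["view"] if view is None else view)
    n=cv2.undistortPoints(np.array(uv,float).reshape(-1,1,2),K(c),np.array(c["dist_coeffs"],float)).reshape(-1,2)
    d=np.c_[n[:,0],-n[:,1],-np.ones(len(n))]
    R=V[:3,:3];o=-R.T@V[:3,3]
    return o,d@R
def plane(c,uv,z,view=None):
    o,d=ray(c,uv,view);return o+d*((z-o[2])/d[:,2])[:,None]
def bydepth(c,uv,D,view=None):
    uv=np.atleast_2d(uv);o,d=ray(c,uv,view)
    return o+d*np.array([D[int(round(v)),int(round(u))] for u,v in uv])[:,None]
def proj(c,P,view=None):
    V=np.array(c["view"] if view is None else view);p=np.atleast_2d(P)@V[:3,:3].T+V[:3,3]
    q=np.c_[p[:,0],-p[:,1],-p[:,2]]
    return cv2.projectPoints(q,np.zeros(3),np.zeros(3),K(c),np.array(c["dist_coeffs"],float))[0].reshape(-1,2)
def snap(n,name):
    r.get_state();c=calibration(n);p,d=capture(n)
    cv2.imwrite(f"pics/{name}.png",p);np.savez(f"pics/{name}.npz",p=p,d=d,view=c["view"]);return c,p,d
def load(name):
    z=np.load(f"pics/{name}.npz");return z["p"],z["d"],z["view"]
E
python3 - <<'E'
from h import *
t=cv2.imread("pics/top0.png")[130:280,160:400];s=cv2.imread("pics/side0.png")[140:320,200:360]
cv2.imwrite("pics/t1.png",cv2.resize(t,None,fx=3.3,fy=3.3,interpolation=cv2.INTER_CUBIC))
cv2.imwrite("pics/s1.png",cv2.resize(s,None,fx=3.3,fy=3.3,interpolation=cv2.INTER_CUBIC))
p,d,v=load("top0");c=calibration("top")
print(c["view"]@np.array([0,0,0,1]))
for uv in [(271,215),(382,181),(312,210),(200,212),(265,248),(348,242),(367,216),(330,160),(280,120),(240,150)]: print(uv,bydepth(c,uv,d).round(3))
E
```

```text
[ 0.1417625  -0.47317283 -0.99039116  1.        ]
(271, 215) [[0.464 0.126 0.031]]
(382, 181) [[ 0.535 -0.192  0.022]]
(312, 210) [[0.461 0.017 0.065]]
(200, 212) [[0.483 0.312 0.063]]
(265, 248) [[0.378 0.15  0.013]]
(348, 242) [[ 0.373 -0.075  0.022]]
(367, 216) [[ 0.44  -0.138  0.016]]
(330, 160) [[ 0.61  -0.055  0.021]]
(280, 120) [[0.71  0.079 0.097]]
(240, 150) [[0.662 0.198 0.025]]
```

View pics/t1.png

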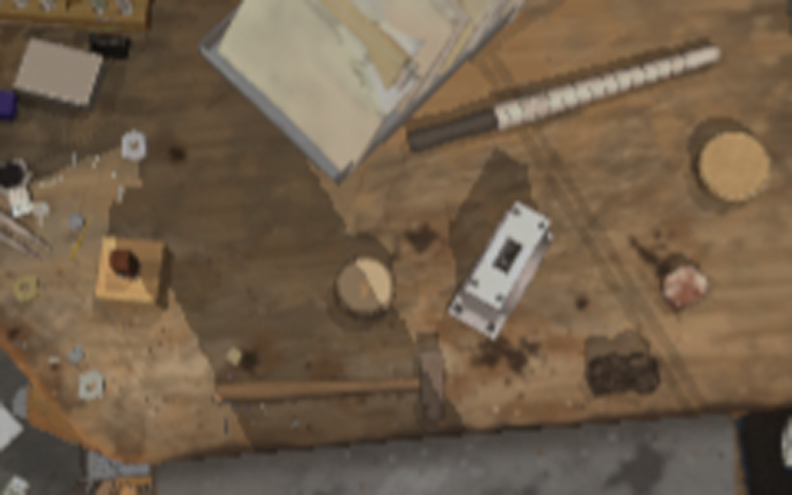

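View pics/s1.png

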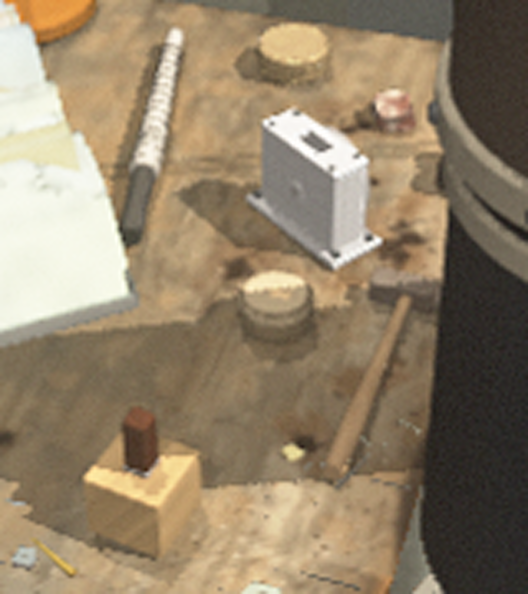

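Run:
```python
from h import *
p,d,v=load("top0");c=calibration("top")
hsv=cv2.cvtColor(p,cv2.COLOR_BGR2HSV)
# housing: low sat, bright
m=((hsv[...,1]<45)&(hsv[...,2]>110)).astype(np.uint8); m[:, :290]=0;m[:,335:]=0;m[:185]=0;m[235:]=0
V=np.array(v);uu,vv=np.meshgrid(np.arange(560),np.arange(420));
P=bydepth(c,np.c_[uu.ravel(),vv.ravel()],d).reshape(420,560,3)
mt=(m>0)&(abs(P[...,2]-.076)<.013)
print(m.sum(),mt.sum(), np.median(P[...,2][m>0]))
ys,xs=np.nonzero(m); W=plane(c,np.c_[xs,ys],.076)
print(cv2.minAreaRect((W[:,:2]*1000).astype(np.float32)))
reg=(P[...,2]>.05)&(P[...,2]<.1);reg[:, :290]=0;reg[:,335:]=0;reg[:185]=0;reg[235:]=0
ys,xs=np.nonzero(reg); W=plane(c,np.c_[xs,ys],.076);print('depth',reg.sum(),cv2.minAreaRect((W[:,:2]*1000).astype(np.float32)))
reg=(P[...,2]>.03)&(P[...,2]<.06);reg[:, :185]=0;reg[:,220:]=0;reg[:195]=0;reg[230:]=0
ys,xs=np.nonzero(reg); W=plane(c,np.c_[xs,ys],.045);print('stand',reg.sum(),cv2.minAreaRect((W[:,:2]*1000).astype(np.float32)))
reg=(P[...,2]>.065)&(P[...,2]<.1);reg[:, :185]=0;reg[:,220:]=0;reg[:195]=0;reg[230:]=0
ys,xs=np.nonzero(reg); W=plane(c,np.c_[xs,ys],.085);print('handle',reg.sum(),cv2.minAreaRect((W[:,:2]*1000).astype(np.float32)))
b=P[...,2][150:240,210:260]; print(np.median(b))
```

```text
555 389 0.07421095304070768
((455.87225341796875, 17.06372833251953), (42.952056884765625, 107.2750244140625), 53.83769226074219)
depth 453 ((461.0491027832031, 11.386650085449219), (40.30424880981445, 88.10963439941406), 54.49505615234375)
stand 318 ((486.78265380859375, 317.7179870605469), (52.913612365722656, 52.24724578857422), 79.72035217285156)
handle 50 ((485.0429382324219, 316.97998046875), (18.49404525756836, 18.585128784179688), 84.77769470214844)
-0.0013465431334133138
```

servo_tool(grip=[-1,-1,-1,-1,-1,-1,-1,-1,-1,-1], translation=[[0.016,0.011,0],[0.05,0.034,0],[0.085,0.057,0],[0.119,0.08,0],[0.153,0.103,0],[0.187,0.126,0],[0.221,0.149,0],[0.255,0.172,0],[0.289,0.195,0],[0.316,0.213,0]], turn=[0,0,0,0,0,0,0,0,0,0])

```text
time_s: 0.98
tcp_pos: [0.4561, 0.3232, 0.2266]
eef_rot: [180.0, 0.0, -20.1]
contact_force: [0.2, 1.8, -0.1]
gripper_width: 0.0872
```

servo_tool(grip=[-1,-1,-1], translation=[[0,0,0],[0,0,0],[0,0,0]], turn=[0,0,0])

```text
time_s: 1.23
tcp_pos: [0.4552, 0.3256, 0.2265]
eef_rot: [180.0, 0.0, -20.1]
contact_force: [0.1, 0.5, -0.5]
gripper_width: 0.0878
```

Run:
```python
from h import *
snap("wrist","w1");snap("side","s2")
```

```text
(no output)
```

View pics/w1.png

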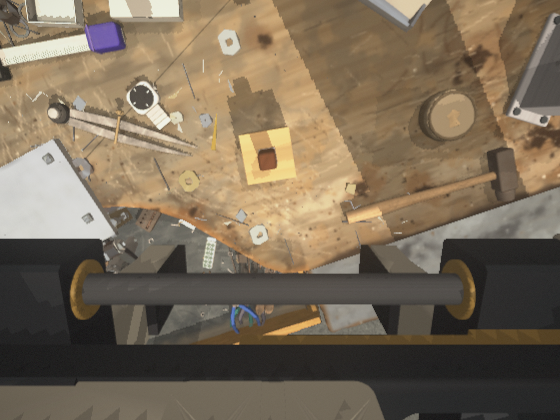

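View pics/s2.png

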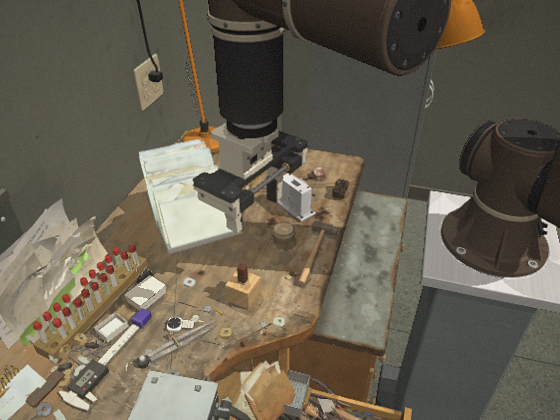

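Run:
```python
from h import *
p,d,v=load("w1");c=calibration("wrist")
cv2.imwrite("pics/w1c.png",cv2.resize(p[110:200,220:320],None,fx=7,fy=6.6,interpolation=cv2.INTER_CUBIC))
hsv=cv2.cvtColor(p,cv2.COLOR_BGR2HSV)
uu,vv=np.meshgrid(np.arange(560),np.arange(420))
P=bydepth(c,np.c_[uu.ravel(),vv.ravel()],d,v).reshape(420,560,3)
def rect(lo,hi,z):
    reg=((P[...,2]>lo)&(P[...,2]<hi));k=np.zeros_like(reg);k[115:195,225:310]=1;reg&=k
    ys,xs=np.nonzero(reg);W=plane(c,np.c_[xs,ys],z,v);print(reg.sum(),np.median(P[...,2][reg]),cv2.minAreaRect((W[:,:2]*1000).astype(np.float32)))
rect(.035,.055,.045);rect(.075,.1,.085)
```

```text
2169 0.04565557795974523 ((488.36138916015625, 317.7767333984375), (50.02128982543945, 50.3760986328125), 79.58992767333984)
323 0.08524832432834778 ((488.8406677246094, 317.5634460449219), (15.816186904907227, 16.424297332763672), 79.27819061279297)
```

View pics/w1c.png

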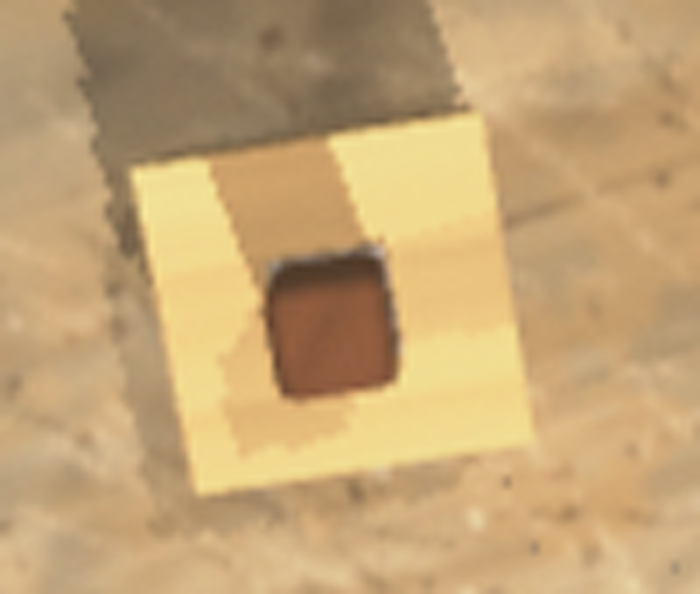

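Run:
```python
from h import *
p,d,v=load("s2")
a=cv2.resize(p[255:312,215:270],None,fx=7,fy=7,interpolation=cv2.INTER_CUBIC)
p,d,v=load("w1")
b=cv2.resize(p[135:185,240:295],None,fx=7,fy=7,interpolation=cv2.INTER_LANCZOS4)
b=cv2.copyMakeBorder(b,0,a.shape[0]-b.shape[0],0,0,0)
cv2.imwrite("pics/z2.png",np.hstack([a,b]))
```

```text
(no output)
```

View pics/z2.png

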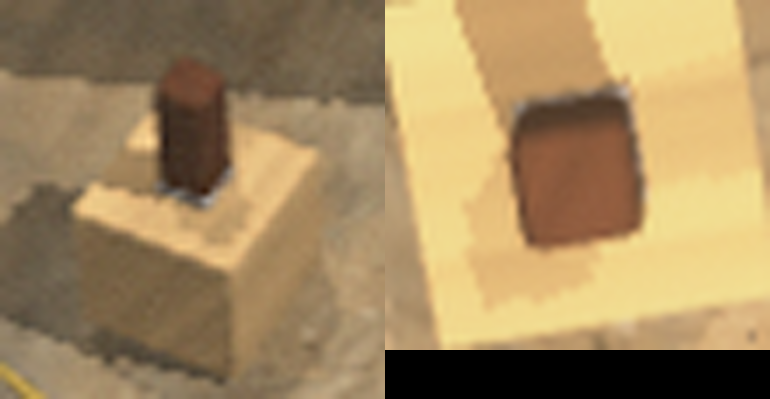

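servo_tool(grip=[-1,-1,-1,-1,-1,-1], translation=[[0.02,-0.002,0.03],[0.034,-0.004,0.06],[0.034,-0.004,0.09],[0.034,-0.004,0.1],[0.034,-0.004,0.1],[0.034,-0.004,0.1]], turn=[-0.1,-0.168,-0.168,-0.168,-0.168,-0.168])

```text
time_s: 1.83
tcp_pos: [0.4883, 0.3186, 0.1271]
eef_rot: [180.0, -0.0, -10.3]
contact_force: [0.4, 0.3, 0.6]
gripper_width: 0.0874
```

Run:
```python
from h import *
c,p,d=snap("wrist","w2");print(r.get_state()["tcp_pos"],r.get_state()["eef_rot"])
```

```text
[0.48880701 0.31911963 0.12812839] [-1.79931592e+02 -7.63490332e-02 -1.03399961e+01]
```

View pics/w2.png

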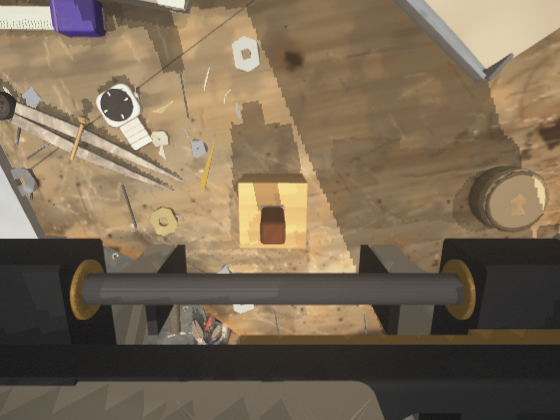

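servo_tool(grip=[-1,-1,-1,1,1,1,1,1,1,1], translation=[[0,0.001,0.035],[0,0.001,0.07],[0,0.001,0.074],[0,0.001,0.074],[0,0.001,0.074],[0,0.001,0.074],[0,0.001,0.074],[0,0.001,0.074],[0,0.001,0.074],[0,0.001,0.074]], turn=[0,0,0,0,0,0,0,0,0,0], newtons=40)

```text
time_s: 2.72
tcp_pos: [0.4885, 0.317, 0.0532]
eef_rot: [-180.0, -0.0, -10.4]
contact_force: [0.2, -0.4, 0.2]
gripper_width: 0.0469
```

servo_tool(grip=[1,1,1,1], translation=[[0,0,0],[0,0,0],[0,0,0],[0,0,0]], turn=[0,0,0,0])

```text
time_s: 3.05
tcp_pos: [0.4883, 0.3168, 0.0525]
eef_rot: [180.0, 0.0, -10.4]
contact_force: [0.2, -0.1, -0.4]
gripper_width: 0.0198
```

servo_tool(grip=[1,1,1,1,1,1,1,1,1], translation=[[0,0,0],[0,0,0],[0,0,0],[0,0,-0.01],[0,0,-0.03],[0,0,-0.06],[0,0,-0.09],[0,0,-0.105],[0,0,-0.105]], turn=[0,0,0,0,0,0,0,0,0])

```text
time_s: 3.8
tcp_pos: [0.4901, 0.3184, 0.1627]
eef_rot: [-179.7, -0.2, -10.4]
contact_force: [-0.3, -0.0, -0.1]
gripper_width: 0.0156
```

Run:
```python
from h import *
c,p,d=snap("wrist","w3");print(r.get_state()["tcp_pos"],r.get_state()["eef_rot"],r.get_state()["gripper_width"])
c,q,d=snap("side","s3")
u,v=proj(c,[.488,.317,.13])[0];print(u,v);u=int(u);v=int(v)
a=cv2.resize(q[v-45:v+75,u-60:u+60],None,fx=4.8,fy=4.8,interpolation=cv2.INTER_CUBIC)
cv2.imwrite("pics/s3c.png",a)
```

```text
[0.48914288 0.31768573 0.1604051 ] [-1.79776355e+02 -1.34779736e-01 -1.04051716e+01] 0.015778324736846847
240.7522968073965 248.47816646921746
```

View pics/s3c.png

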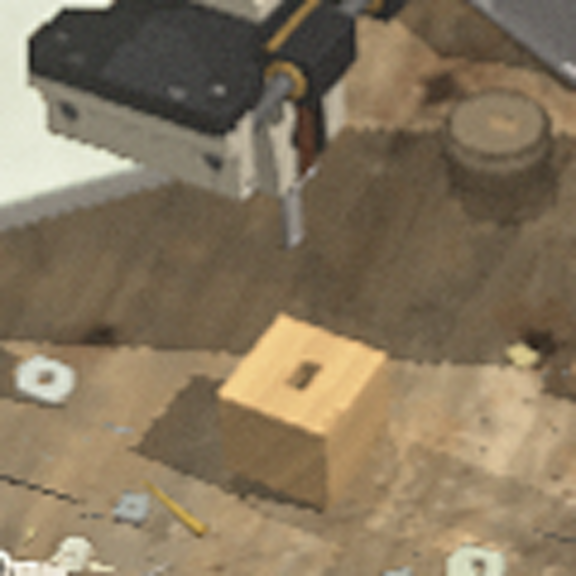

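View pics/w3.png

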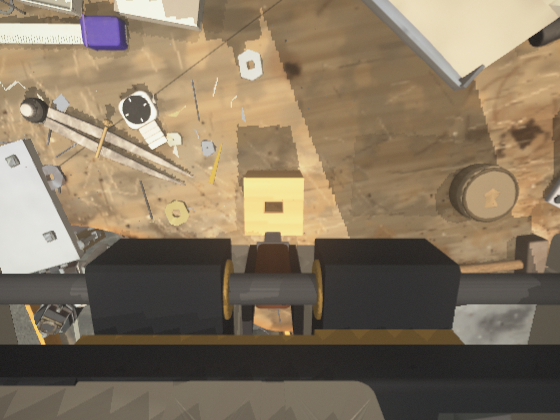

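servo_tool(grip=[1,1,1,1,1,0,0,0,0,0], translation=[[0,0,0.035],[0,0,0.07],[0,0,0.09],[0,0,0.1],[0,0,0.1045],[0,0,0.1045],[0,0,0.1045],[0,0,0.1045],[0,0,0.1045],[0,0,0.1045]], turn=[0,0,0,0,0,0,0,0,0,0])

```text
time_s: 4.73
tcp_pos: [0.4883, 0.3167, 0.0533]
eef_rot: [180.0, -0.0, -10.4]
contact_force: [0.2, -0.3, 0.2]
gripper_width: 0.0418
```

Run:
```python
from h import *
s=r.get_state();print(s["joints"],s["tcp_pos"],s["gripper_width"],s["contact_force"])
c,q,d=snap("side","s4")
u,v=237,280
cv2.imwrite("pics/s4c.png",cv2.resize(q[v-60:v+60,u-60:u+60],None,fx=4.8,fy=4.8,interpolation=cv2.INTER_CUBIC))
```

```text
[ 5.22050811e+01  2.15482986e+01 -2.33201690e+01  1.45260456e-03
 -4.51314654e+01  2.73705115e+01] [0.48833932 0.3166968  0.05325431] 0.0417584304276986 [ 0.19552681 -0.34993583  0.22379497]
```

View pics/s4c.png

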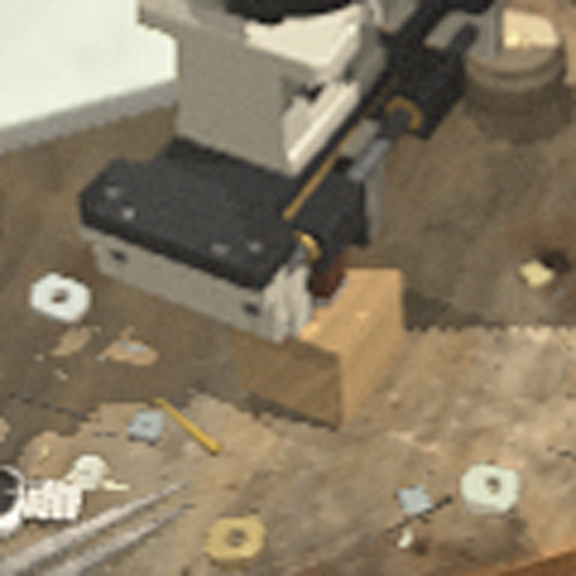

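servo_tool(grip=[0,0,0,0,0,0,0,0,0,0], translation=[[0,0,0],[0,0,0],[0,0,0],[0,0,0],[0,0,0],[0,0,0],[0,0,0],[0,0,0],[0,0,0],[0,0,0]], turn=[0.12,0.24,0.36,0.48,0.6,0.72,0.84,0.96,1.08,1.2])

```text
time_s: 5.62
tcp_pos: [0.4884, 0.3167, 0.0532]
eef_rot: [-180.0, -0.0, -79.5]
contact_force: [-0.4, 0.1, -0.1]
gripper_width: 0.0439
```

servo_tool(grip=[0,0,0,0,1,1,1,1,1,1], translation=[[0,0,0],[0,0,0],[0,0,0],[0,0,0],[0,0,0],[0,0,0],[0,0,0],[0,0,0],[0,0,0],[0,0,0]], turn=[0.12,0.24,0.36,0.372,0.372,0.372,0.372,0.372,0.372,0.372])

```text
time_s: 6.45
tcp_pos: [0.4883, 0.3168, 0.0531]
eef_rot: [180.0, -0.0, -100.4]
contact_force: [0.8, -0.1, 0.2]
gripper_width: 0.0159
```

Run:
```python
from h import *
s=r.get_state();print(s["joints"],s["tcp_pos"],s["eef_rot"],s["gripper_width"],s["contact_force"])
c,q,d=snap("wrist","w5")
```

```text
[ 5.22156485e+01  2.15678043e+01 -2.33209251e+01 -1.56481626e-04
 -4.51141139e+01 -6.26569203e+01] [0.48830669 0.31683241 0.05305906] [ 1.79998596e+02 -2.47477266e-03 -1.00441382e+02] 0.015901098248987885 [ 0.78950781 -0.07655715  0.18955254]
```

View pics/w5.png

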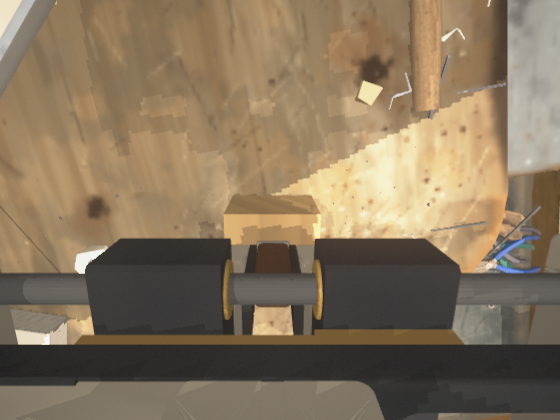

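servo_tool(grip=[1,1,1,1,1,1,1,1], translation=[[0,0,-0.008],[0,0,-0.03],[0,0,-0.06],[0,0,-0.1],[0,0,-0.14],[0,0,-0.17],[0,0,-0.182],[0,0,-0.182]], turn=[0,0,0,0,0,0,0,0])

```text
time_s: 7.17
tcp_pos: [0.4896, 0.3178, 0.24]
eef_rot: [-179.8, 0.3, -100.5]
contact_force: [0.4, 0.6, -1.4]
gripper_width: 0.0157
```

servo_tool(grip=[1,1,1,1,1,1,1,1,1,1], translation=[[0.02,-0.004,0],[0.055,-0.01,0],[0.093,-0.017,0],[0.131,-0.025,0],[0.169,-0.033,0],[0.207,-0.04,0],[0.24,-0.046,0],[0.258,-0.049,0],[0.262,-0.05,0],[0.262,-0.05,0]], turn=[0.05,0.11,0.17,0.23,0.29,0.35,0.41,0.438,0.438,0.438])

```text
time_s: 8.0
tcp_pos: [0.4892, 0.0487, 0.2346]
eef_rot: [180.0, -0.0, -125.7]
contact_force: [0.5, 0.7, 0.1]
gripper_width: 0.0161
```

servo_tool(grip=[1,1], translation=[[0,0,0],[0,0,0]], turn=[0,0])

```text
time_s: 8.17
tcp_pos: [0.4898, 0.0508, 0.2348]
eef_rot: [180.0, -0.0, -125.5]
contact_force: [0.2, 0.4, -0.9]
gripper_width: 0.0159
```

Run:
```python
from h import *
s=r.get_state();print(s["joints"],s["tcp_pos"],s["eef_rot"],s["gripper_width"],s["contact_force"])
c,q,d=snap("wrist","w6")
c,q,d=snap("side","s6")
```

```text
[ 2.88359243e+01  2.80465288e+00 -2.09651155e+01 -8.76966642e-03
 -6.62595665e+01 -6.43547804e+01] [0.48975291 0.05075577 0.23475181] [ 1.79980069e+02 -2.29717951e-02 -1.25522385e+02] 0.015887127681855257 [ 0.18950054  0.43766047 -0.91293964]
```

View pics/w6.png

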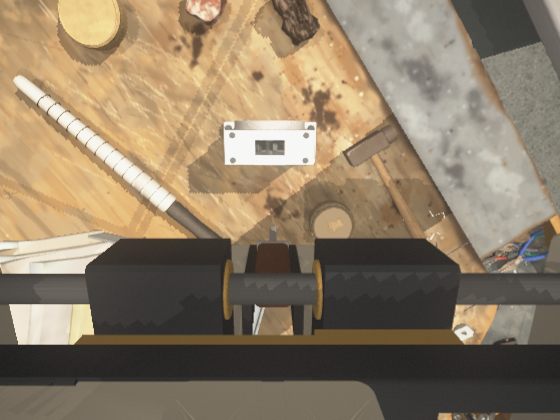

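View pics/s6.png

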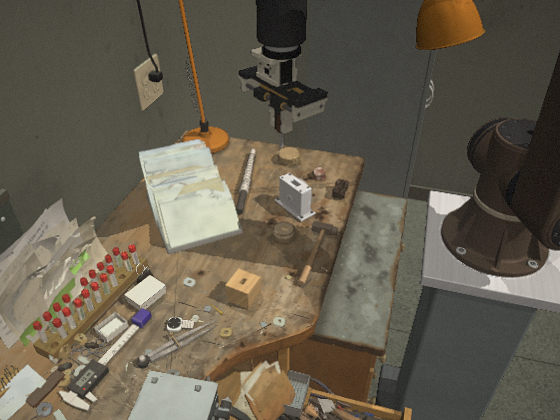

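Run:
```python
from h import *
p,d,v=load("w6");c=calibration("wrist")
cv2.imwrite("pics/w6c.png",cv2.resize(p[110:180,215:325],None,fx=7,fy=7,interpolation=cv2.INTER_CUBIC))
uu,vv=np.meshgrid(np.arange(560),np.arange(420))
P=bydepth(c,np.c_[uu.ravel(),vv.ravel()],d,v).reshape(420,560,3)
k=np.zeros((420,560),bool);k[110:180,215:325]=1
reg=k&(P[...,2]>.068)&(P[...,2]<.085)
ys,xs=np.nonzero(reg);W=plane(c,np.c_[xs,ys],.076,v);print(reg.sum(),np.median(P[...,2][reg]),cv2.minAreaRect((W[:,:2]*1000).astype(np.float32)))
hsv=cv2.cvtColor(p,cv2.COLOR_BGR2HSV)
m=k&(hsv[...,1]<50)&(hsv[...,2]>170)
n,l,st,ce=cv2.connectedComponentsWithStats(m.astype(np.uint8));i=1+st[1:,4].argmax();print(st[i])
ys,xs=np.nonzero(l==i);W=plane(c,np.c_[xs,ys],.076,v);print(cv2.minAreaRect((W[:,:2]*1000).astype(np.float32)))
# slot hole
dk=np.zeros_like(k);dk[136:160,250:290]=1;dk&=(hsv[...,2]<150)
ys,xs=np.nonzero(dk);W=plane(c,np.c_[xs,ys],.076,v);print('slot',len(xs),xs.min(),xs.max(),ys.min(),ys.max(),cv2.minAreaRect((W[:,:2]*1000).astype(np.float32)))
```

```text
3191 0.0765190986263457 ((463.94873046875, 8.884017944335938), (40.09047317504883, 83.71985626220703), 54.489990234375)
[ 223  120   93   45 3421]
((463.0542297363281, 8.403194427490234), (40.02940368652344, 85.10411071777344), 54.48990249633789)
slot 338 255 283 141 154 ((466.0421447753906, 12.066499710083008), (11.923480033874512, 26.037952423095703), 54.490352630615234)
```

View pics/w6c.png

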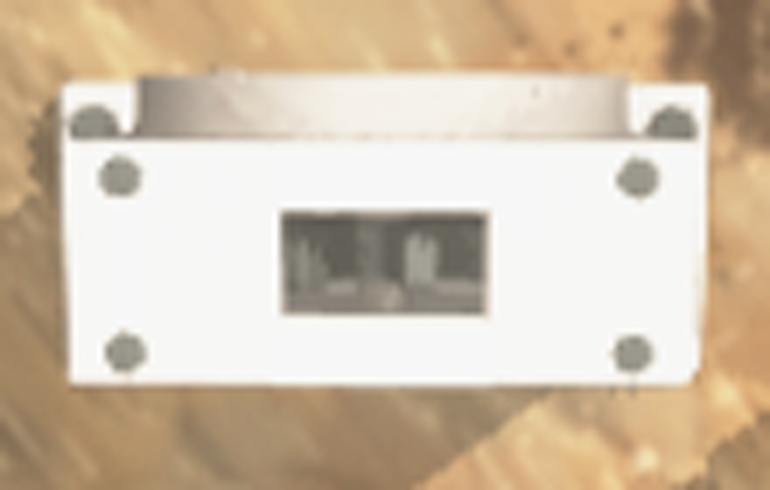

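Run:
```python
from h import *
p,d,v=load("w6");c=calibration("wrist")
f=lambda x,y:(215+(x+.5)/7-.5,110+(y+.5)/7-.5)
pts=[f(280,212),f(488,212),f(280,315),f(488,315)]
W=plane(c,pts,.076,v);print(W.round(4),W.mean(0).round(4))
pts=[f(63,138),f(707,138),f(70,385),f(700,385)]
W2=plane(c,pts,.076,v);print(W2.round(4),W2.mean(0).round(4))
ex=np.array([np.cos(np.radians(-35.5)),np.sin(np.radians(-35.5))])
print(W2.mean(0)[:2]-.0005*ex)
T=plane(c,[f(405,250),f(440,250)],.067,v);print((T[:,:2]-W.mean(0)[:2])@ex*1000-.5)
# blade tip expected
print(proj(c,[[.48975,.05076,.2348-.043]],v))
p,d,v=load("s6");c=calibration("side");print(proj(c,[[.48975,.05076,.2348-.043],[.48975,.05076,.2348-.008]],v), proj(c,[[*W.mean(0)[:2],.076]],v))
cv2.imwrite("pics/s6c.png",cv2.resize(p[100:230,240:340],None,fx=6,fy=4.6*1.3,interpolation=cv2.INTER_CUBIC)[:600])
```

```text
[[ 0.4729 -0.0014  0.076 ]
 [ 0.4505  0.0146  0.076 ]
 [ 0.4808  0.0095  0.076 ]
 [ 0.4582  0.0256  0.076 ]] [0.4656 0.0121 0.076 ]
[[ 0.4904 -0.0256  0.076 ]
 [ 0.4217  0.0234  0.076 ]
 [ 0.5094  0.0006  0.076 ]
 [ 0.4404  0.0498  0.076 ]] [0.4655 0.0121 0.076 ]
[0.46504506 0.01236469]
[-3.29074065 -8.06285004]
[[272.51856315 235.13534254]]
[[280.54683109 147.01544199]
 [280.60003717 132.85137909]] [[294.75025262 182.5161888 ]]
```

View pics/s6c.png

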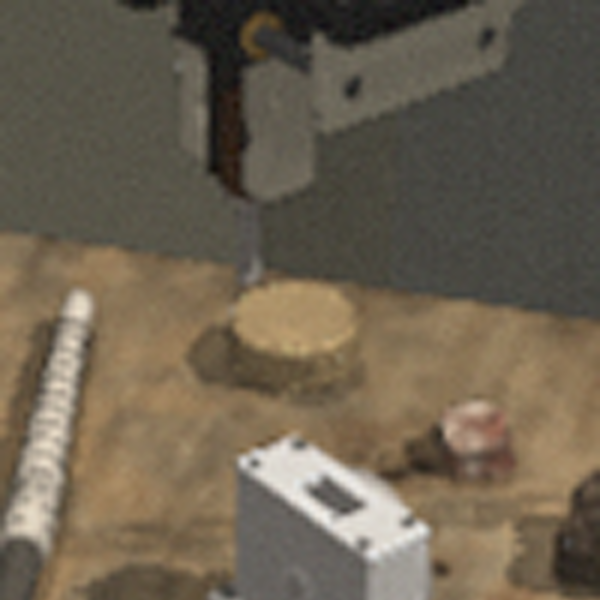

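servo_tool(grip=[1,1,1,1,1,1,1], translation=[[0.02,-0.002,0.01],[0.04,-0.005,0.035],[0.0456,-0.0061,0.065],[0.0456,-0.0061,0.09],[0.0456,-0.0061,0.1],[0.0456,-0.0061,0.1],[0.0456,-0.0061,0.1]], turn=[0,0,0,0,0,0,0])

```text
time_s: 8.85
tcp_pos: [0.4683, 0.01, 0.135]
eef_rot: [180.0, -0.1, -125.5]
contact_force: [0.2, 1.4, 0.3]
gripper_width: 0.0159
```

```bash
cat >> h.py <<'E'
O=np.array([.4659,.0118]);EX=np.array([.8141,-.5807]);EY=np.array([.5807,.8141])
def st():
    s=r.get_state();q=s["tcp_pos"];f=s["contact_force"]
    print("t",round(s["time_s"],2),"hx,hy mm",((q[:2]-O)@EX*1000).round(2),((q[:2]-O)@EY*1000).round(2),"tip z",round((q[2]-.0428)*1000,2),"yaw",s["eef_rot"].round(2),"F hx,hy,z",[round(float(x),2) for x in (f[:2]@EX,f[:2]@EY,f[2])],"w",round(s["gripper_width"],4))
E
python3 - <<'E'
from h import *
st();c,p,d=snap("wrist","w7");c,q,d=snap("side","s7")
a=cv2.resize(p[170:290,200:350],None,fx=3.2,fy=3.2,interpolation=cv2.INTER_CUBIC);b=cv2.resize(q[130:230,250:340],None,fx=3.84,fy=3.84,interpolation=cv2.INTER_CUBIC)
cv2.imwrite("pics/c7.png",cv2.resize(np.hstack([a[:384],b[:384]]),None,fx=.95,fy=.95))
E
```

```text
t 8.85 hx,hy mm 3.05 -0.09 tip z 92.17 yaw [ 1.7998e+02 -7.0000e-02 -1.2551e+02] F hx,hy,z [-0.66, 1.3, 0.29] w 0.0159
```

View pics/c7.png

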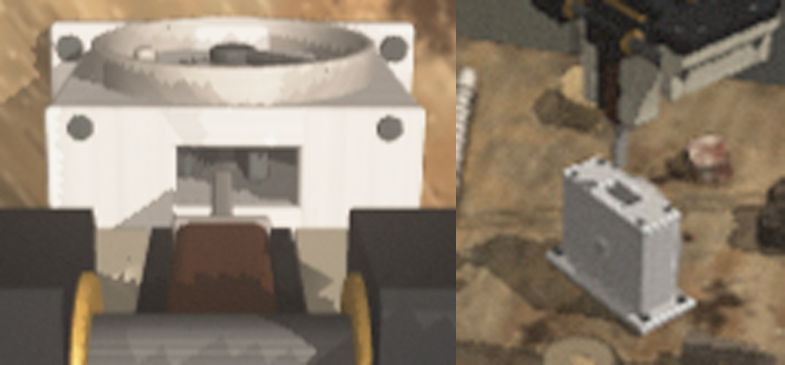

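View pics/w7.png

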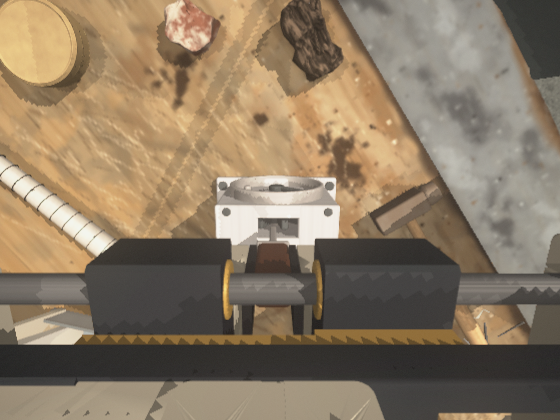

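servo_tool(grip=[1,1,1,1,1,1,1,1], translation=[[0,0,0.01],[0,0,0.018],[0,0,0.021],[0,0,0.023],[0,0,0.025],[0,0,0.026],[0,0,0.026],[0,0,0.026]], turn=[0,0,0,0,0,0,0,0])

```text
time_s: 9.62
tcp_pos: [0.4684, 0.0095, 0.1093]
eef_rot: [-180.0, 0.0, -125.6]
contact_force: [-0.2, 0.3, -1.4]
gripper_width: 0.0159
```

Run:
```python
from h import *
st()
```

```text
t 9.62 hx,hy mm 3.38 -0.38 tip z 66.46 yaw [-1.7999e+02  2.0000e-02 -1.2558e+02] F hx,hy,z [-0.38, 0.15, -1.45] w 0.0159
```

servo_tool(grip=[1,1,1,1,1], translation=[[0,0,0.002],[0,0,0.004],[0,0,0.006],[0,0,0.0075],[0,0,0.0075]], turn=[0,0,0,0,0])

```text
time_s: 10.03
tcp_pos: [0.4683, 0.0095, 0.1013]
eef_rot: [180.0, 0.0, -125.6]
contact_force: [0.8, 0.9, -1.3]
gripper_width: 0.0155
```

Run:
```python
from h import *
st()
```

```text
t 10.03 hx,hy mm 3.29 -0.44 tip z 58.46 yaw [ 180.      0.   -125.58] F hx,hy,z [0.11, 1.23, -1.27] w 0.0155
```

servo_tool(grip=[1,1,1,1,1,1,1], translation=[[0,-0.0012,0],[0,-0.0025,0],[0,-0.0038,0],[0,-0.005,0],[0,-0.0062,0],[0,-0.007,0],[0,-0.007,0]], turn=[0,0,0,0,0,0,0])

```text
time_s: 10.62
tcp_pos: [0.4734, 0.0058, 0.1012]
eef_rot: [179.9, -0.0, -125.6]
contact_force: [-1.7, 5.3, -1.6]
gripper_width: 0.0157
```

Run:
```python
from h import *
st();c,p,d=snap("wrist","w8")
cv2.imwrite("pics/c8.png",cv2.resize(p[190:270,200:350],None,fx=5,fy=5,interpolation=cv2.INTER_CUBIC))
```

```text
t 10.62 hx,hy mm 9.61 -0.54 tip z 58.42 yaw [ 179.92   -0.   -125.61] F hx,hy,z [-4.44, 3.3, -1.6] w 0.0157
```

View pics/c8.png

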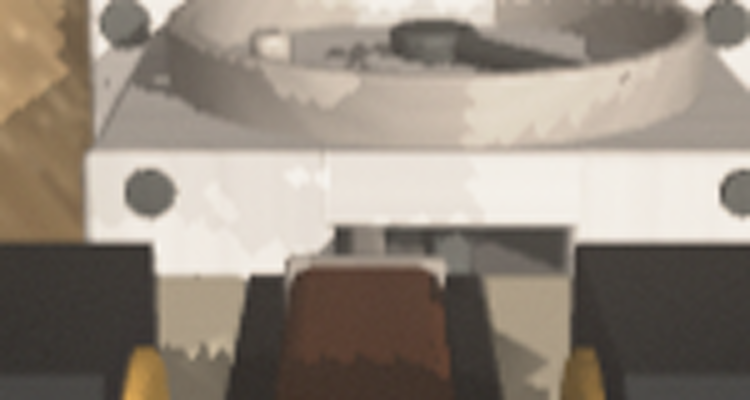

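servo_tool(grip=[1,1,1,1,1,1,1,1,1,1], translation=[[0,0.001,-0.002],[-0.0008,0.001,-0.012],[-0.0008,0.001,-0.022],[-0.0008,0.006,-0.023],[-0.0008,0.014,-0.023],[-0.0008,0.018,-0.022],[-0.0008,0.0181,-0.021],[-0.0008,0.0181,-0.021],[-0.0008,0.0181,-0.021],[-0.0008,0.0181,-0.021]], turn=[0,0,0,0,0,0,0,0,0,0])

```text
time_s: 11.5
tcp_pos: [0.4597, 0.0166, 0.1223]
eef_rot: [180.0, -0.0, -125.6]
contact_force: [0.9, 0.5, 0.1]
gripper_width: 0.0156
```

Run:
```python
from h import *
st();c,p,d=snap("wrist","w9")
cv2.imwrite("pics/c9.png",cv2.resize(p[180:270,200:350],None,fx=5,fy=5,interpolation=cv2.INTER_CUBIC))
```

```text
t 11.5 hx,hy mm -7.8 0.28 tip z 79.54 yaw [ 1.7999e+02 -2.0000e-02 -1.2557e+02] F hx,hy,z [0.41, 0.93, 0.06] w 0.0156
```

View pics/c9.png

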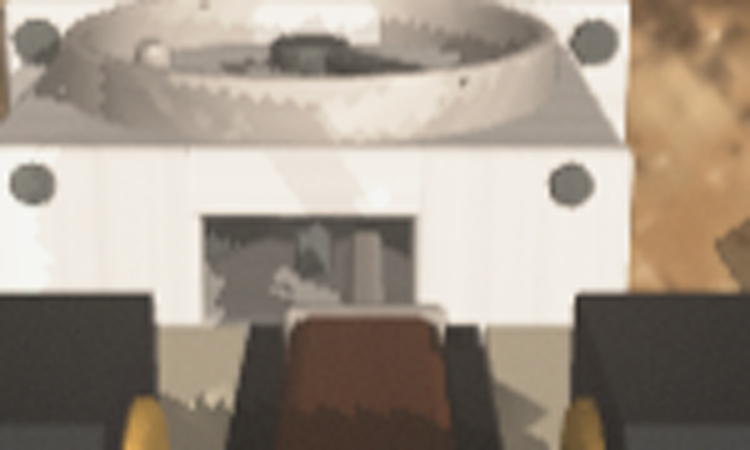

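servo_tool(grip=[1,1,1,1,1,1,1,1], translation=[[0,0,0.006],[0,0,0.009],[0,0,0.011],[0,0,0.013],[0,0,0.015],[0,0,0.018],[0,0,0.0205],[0,0,0.0205]], turn=[0,0,0,0,0,0,0,0])

```text
time_s: 12.22
tcp_pos: [0.4594, 0.0165, 0.1015]
eef_rot: [180.0, -0.0, -125.6]
contact_force: [-0.1, 0.1, 0.3]
gripper_width: 0.016
```

Run:
```python
from h import *
st()
```

```text
t 12.22 hx,hy mm -8.02 0.02 tip z 58.71 yaw [ 1.7997e+02 -4.0000e-02 -1.2559e+02] F hx,hy,z [-0.12, -0.0, 0.27] w 0.016
```

servo_tool(grip=[1,1,1,1,1,1,1,1,1,1], translation=[[0,-0.002,0],[0,-0.004,0],[0,-0.0062,0],[0,-0.0084,0],[0,-0.0106,0],[0,-0.0128,0],[0,-0.015,0],[0,-0.017,0],[0,-0.0183,0],[0,-0.0183,0]], turn=[0,0,0,0,0,0,0,0,0,0])

```text
time_s: 13.05
tcp_pos: [0.4748, 0.0057, 0.1021]
eef_rot: [-180.0, -0.0, -125.6]
contact_force: [-3.0, 1.4, -0.3]
gripper_width: 0.0158
```

Run:
```python
from h import *
st();c,p,d=snap("wrist","w10")
cv2.imwrite("pics/c10.png",cv2.resize(p[190:270,200:350],None,fx=5,fy=5,interpolation=cv2.INTER_CUBIC))
```

```text
t 13.05 hx,hy mm 10.83 0.18 tip z 59.28 yaw [-1.7999e+02 -2.0000e-02 -1.2558e+02] F hx,hy,z [-3.22, -0.59, -0.3] w 0.0158
```

View pics/c10.png

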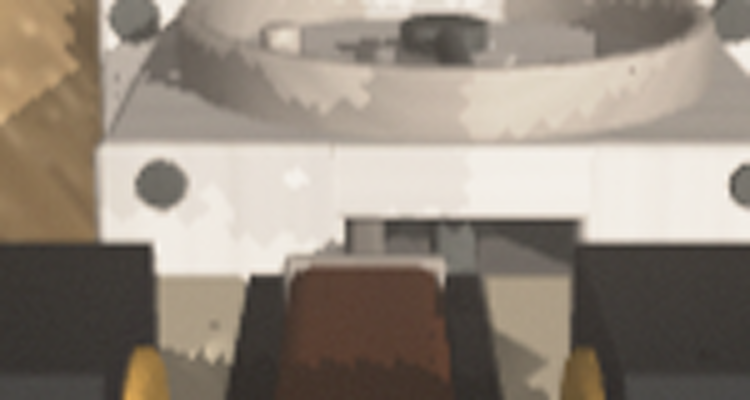

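servo_tool(grip=[1,1,1,1,1,1,1,1,1,1], translation=[[0,0.001,-0.002],[0,0.001,-0.012],[0,0.001,-0.022],[0,0.006,-0.023],[0,0.014,-0.023],[0,0.018,-0.022],[0,0.0185,-0.021],[0,0.0185,-0.021],[0,0.0185,-0.021],[0,0.0185,-0.018]], turn=[0,0,0,0,0,0,0,0,0,0])

```text
time_s: 13.93
tcp_pos: [0.4599, 0.0168, 0.1202]
eef_rot: [-180.0, 0.0, -125.6]
contact_force: [-0.3, -0.1, -0.5]
gripper_width: 0.0156
```

Run:
```python
from h import *
st();c,p,d=snap("wrist","w11")
cv2.imwrite("pics/c11.png",cv2.resize(p[180:270,200:350],None,fx=5,fy=5,interpolation=cv2.INTER_CUBIC))
```

```text
t 13.93 hx,hy mm -7.77 0.64 tip z 77.42 yaw [-1.7997e+02  3.0000e-02 -1.2556e+02] F hx,hy,z [-0.2, -0.24, -0.46] w 0.0156
```

View pics/c11.png

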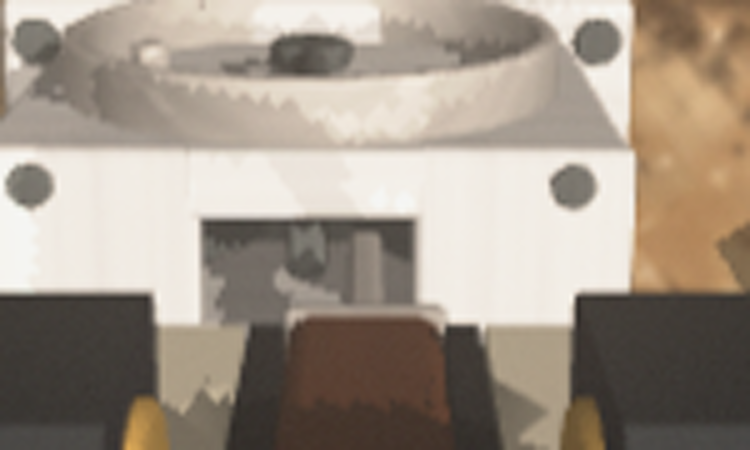

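servo_tool(grip=[1,1,1,1,1,1,1,1], translation=[[0,0,0.005],[0,0,0.008],[0,0,0.01],[0,0,0.012],[0,0,0.014],[0,0,0.016],[0,0,0.018],[0,0,0.018]], turn=[0,0,0,0,0,0,0,0])

```text
time_s: 14.65
tcp_pos: [0.4593, 0.0166, 0.1017]
eef_rot: [180.0, -0.0, -125.6]
contact_force: [-0.7, 0.1, -0.6]
gripper_width: 0.0159
```

servo_tool(grip=[1,1,1,1,1,1,1,1,1,1], translation=[[0,-0.002,0],[0,-0.004,0],[0,-0.0062,0],[0,-0.0084,0],[0,-0.0106,0],[0,-0.0128,0],[0,-0.015,0],[0,-0.017,0],[0,-0.0183,0],[0,-0.0183,0]], turn=[0,0,0,0,0,0,0,0,0,0])

```text
time_s: 15.48
tcp_pos: [0.4745, 0.0057, 0.102]
eef_rot: [180.0, -0.0, -125.6]
contact_force: [-2.6, 1.7, -0.6]
gripper_width: 0.0158
```

Run:
```python
from h import *
st();c,p,d=snap("wrist","w12")
cv2.imwrite("pics/c12.png",cv2.resize(p[190:270,200:350],None,fx=5,fy=5,interpolation=cv2.INTER_CUBIC))
```

```text
t 15.48 hx,hy mm 10.55 0.02 tip z 59.18 yaw [ 1.8000e+02 -3.0000e-02 -1.2559e+02] F hx,hy,z [-3.12, -0.11, -0.64] w 0.0158
```

View pics/c12.png

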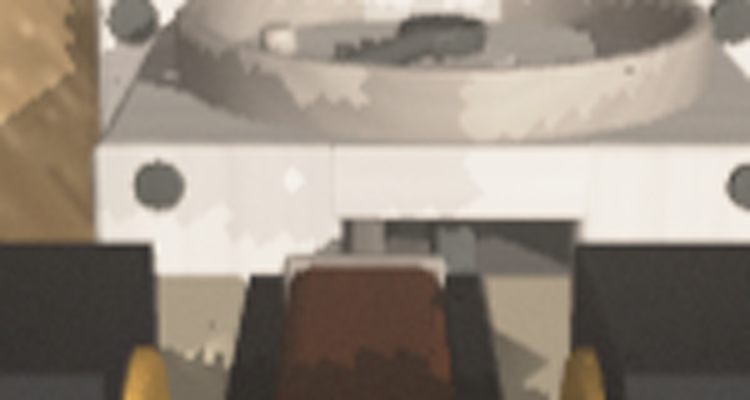

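Pointer (zoom ~(340,50)) is now past the top, heading for the pin at (280,38). Last push follows.

servo_tool(grip=[1,1,1,1,1,1,1,1,1,1], translation=[[0,0.001,-0.002],[0,0.001,-0.012],[0,0.001,-0.022],[0,0.006,-0.023],[0,0.014,-0.023],[0,0.018,-0.022],[0,0.0185,-0.021],[0,0.0185,-0.021],[0,0.0185,-0.021],[0,0.0185,-0.018]], turn=[0,0,0,0,0,0,0,0,0,0])

```text
time_s: 16.37
tcp_pos: [0.4598, 0.0169, 0.1202]
eef_rot: [-180.0, 0.0, -125.6]
contact_force: [0.0, 0.0, -0.9]
gripper_width: 0.016
```

servo_tool(grip=[1,1,1,1,1,1,1,1], translation=[[0,0,0.005],[0,0,0.008],[0,0,0.01],[0,0,0.012],[0,0,0.014],[0,0,0.016],[0,0,0.018],[0,0,0.018]], turn=[0,0,0,0,0,0,0,0])

```text
time_s: 17.03
tcp_pos: [0.4592, 0.0167, 0.1017]
eef_rot: [180.0, -0.0, -125.6]
contact_force: [-0.6, 0.3, -0.1]
gripper_width: 0.016
```

servo_tool(grip=[1,1,1,1,1], translation=[[0,-0.0015,0],[0,-0.003,0],[0,-0.0045,0],[0,-0.0055,0],[0,-0.0055,0]], turn=[0,0,0,0,0])

```text
time_s: 17.45
tcp_pos: [0.4638, 0.0136, 0.1021]
eef_rot: [180.0, -0.0, -125.6]
contact_force: [-2.8, 2.4, 2.0]
gripper_width: 0.016
```

Run:
```python
from h import *
st()
```

```text
t 17.45 hx,hy mm -2.81 0.25 tip z 59.31 yaw [ 179.98   -0.   -125.59] F hx,hy,z [-3.7, 0.31, 2.02] w 0.016
```

servo_tool(grip=[1,1,1,1], translation=[[0,-0.0006,0],[0,-0.0012,0],[0,-0.0018,0],[0,-0.0018,0]], turn=[0,0,0,0])

```text
time_s: 17.78
tcp_pos: [0.4653, 0.0125, 0.1021]
eef_rot: [180.0, -0.0, -125.6]
contact_force: [-2.9, 2.6, 2.9]
gripper_width: 0.0158
```

Run:
```python
from h import *
st();c,p,d=snap("wrist","w13");st()
cv2.imwrite("pics/c13.png",cv2.resize(p[180:270,200:350],None,fx=5,fy=5,interpolation=cv2.INTER_CUBIC))
```

```text
t 17.78 hx,hy mm -0.89 0.21 tip z 59.29 yaw [ 180.     -0.   -125.58] F hx,hy,z [-3.92, 0.43, 2.93] w 0.0158
t 17.83 hx,hy mm -0.89 0.25 tip z 59.29 yaw [-180.     -0.   -125.58] F hx,hy,z [-3.01, 0.15, 2.28] w 0.0156
```

View pics/c13.png

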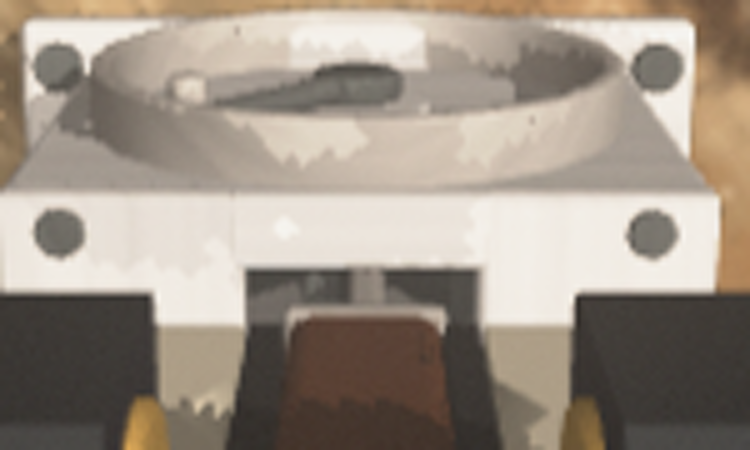

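servo_tool(grip=[1,1,1,1], translation=[[0,-0.0003,0],[0,-0.0006,0],[0,-0.0008,0],[0,-0.0008,0]], turn=[0,0,0,0])

```text
time_s: 18.17
tcp_pos: [0.466, 0.0121, 0.1021]
eef_rot: [-180.0, -0.0, -125.6]
contact_force: [-1.7, 2.8, 2.7]
gripper_width: 0.0158
```

Run:
```python
from h import *
st()
```

```text
t 18.17 hx,hy mm -0.11 0.27 tip z 59.26 yaw [-180.     -0.   -125.58] F hx,hy,z [-3.0, 1.34, 2.65] w 0.0158
```

servo_tool(grip=[1,1,1], translation=[[0,-0.0003,0],[0,-0.0006,0],[0,-0.0006,0]], turn=[0,0,0])

```text
time_s: 18.42
tcp_pos: [0.4663, 0.0118, 0.102]
eef_rot: [180.0, -0.0, -125.6]
contact_force: [-4.0, 2.9, 2.2]
gripper_width: 0.0159
```

Run:
```python
from h import *
st()
```

```text
t 18.42 hx,hy mm 0.34 0.23 tip z 59.22 yaw [ 179.98   -0.   -125.59] F hx,hy,z [-4.96, 0.06, 2.16] w 0.0159
```

servo_tool(grip=[1,1,1], translation=[[0,-0.0002,0],[0,-0.0004,0],[0,-0.0004,0]], turn=[0,0,0])

```text
time_s: 18.67
tcp_pos: [0.4664, 0.0117, 0.102]
eef_rot: [180.0, -0.0, -125.6]
contact_force: [-4.8, 4.0, 3.6]
gripper_width: 0.0158
```

Run:
```python
from h import *
st();c,p,d=snap("wrist","w14");st()
cv2.imwrite("pics/c14.png",cv2.resize(p[180:270,200:350],None,fx=5,fy=5,interpolation=cv2.INTER_CUBIC))
```

```text
t 18.67 hx,hy mm 0.48 0.17 tip z 59.18 yaw [ 1.7996e+02 -1.0000e-02 -1.2559e+02] F hx,hy,z [-6.22, 0.53, 3.61] w 0.0158
t 18.72 hx,hy mm 0.49 0.21 tip z 59.19 yaw [ 179.96   -0.   -125.59] F hx,hy,z [-7.38, 0.69, 3.37] w 0.0159
```

View pics/c14.png

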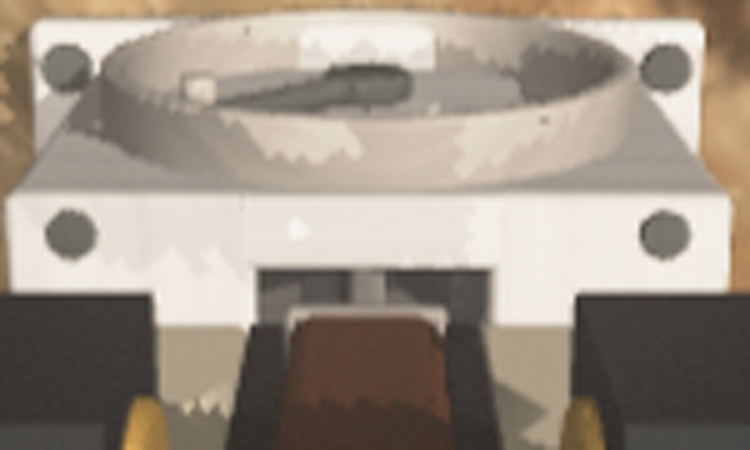

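servo_tool(grip=[1,1,1], translation=[[0,-0.0003,0],[0,-0.0003,0],[0,-0.0003,0]], turn=[0,0,0])

```text
time_s: 18.97
tcp_pos: [0.4665, 0.0116, 0.102]
eef_rot: [179.9, -0.0, -125.6]
contact_force: [-5.8, 5.7, 4.4]
gripper_width: 0.0159
```

Run:
```python
from h import *
import numpy as np
st()
```

```text
t 18.97 hx,hy mm 0.6 0.15 tip z 59.18 yaw [ 1.7995e+02 -1.0000e-02 -1.2560e+02] F hx,hy,z [-8.03, 1.29, 4.39] w 0.0159
```

servo_tool(grip=[1,1,1,1,1], translation=[[0,-0.0002,0],[0,-0.0002,0],[0,-0.0002,0],[0,-0.0002,0],[0,-0.0002,0]], turn=[0,0,0,0,0])

```text
time_s: 19.38
tcp_pos: [0.4665, 0.0115, 0.102]
eef_rot: [179.9, -0.0, -125.6]
contact_force: [-6.7, 5.9, 4.5]
gripper_width: 0.0157
```

Run:
```python
from h import *
st();c,p,d=snap("wrist","w15");st()
```

```text
t 19.38 hx,hy mm 0.66 0.13 tip z 59.17 yaw [ 1.7994e+02 -1.0000e-02 -1.2560e+02] F hx,hy,z [-8.84, 0.94, 4.5] w 0.0157
t 19.43 hx,hy mm 0.67 0.16 tip z 59.16 yaw [ 1.7994e+02 -1.0000e-02 -1.2560e+02] F hx,hy,z [-8.78, 0.97, 4.48] w 0.0159
```

servo_tool(grip=[1,1,1,1,1], translation=[[0,-0.0002,0],[0,-0.0002,0],[0,-0.0002,0],[0,-0.0002,0],[0,-0.0002,0]], turn=[0,0,0,0,0])

```text
time_s: 19.85
tcp_pos: [0.4666, 0.0115, 0.102]
eef_rot: [179.9, -0.0, -125.6]
contact_force: [-6.8, 6.5, 4.6]
gripper_width: 0.0157
```

Run:
```python
from h import *
st();c,p,d=snap("wrist","w16");st()
```

```text
t 19.85 hx,hy mm 0.75 0.13 tip z 59.16 yaw [ 1.7993e+02 -1.0000e-02 -1.2560e+02] F hx,hy,z [-9.36, 1.35, 4.61] w 0.0157
t 19.9 hx,hy mm 0.74 0.11 tip z 59.15 yaw [ 1.7993e+02 -1.0000e-02 -1.2560e+02] F hx,hy,z [-10.14, 0.71, 5.74] w 0.0157
```

servo_tool(grip=[1,1,1,1,1,1,1,1,1,1], translation=[[0,0.0015,0],[0,0.003,0],[0,0.003,-0.005],[0,0.003,-0.015],[0,0.003,-0.03],[0,0.003,-0.06],[0,0.003,-0.095],[0,0.003,-0.125],[0,0.003,-0.133],[0,0.003,-0.133]], turn=[0,0,0,0,0,0,0,0,0,0])

```text
time_s: 20.73
tcp_pos: [0.4667, 0.0131, 0.2383]
eef_rot: [-179.8, 0.3, -125.6]
contact_force: [0.8, -0.5, -0.5]
gripper_width: 0.0157
```

Run:
```python
from h import *
st();c,p,d=snap("wrist","w17");print(r.get_state()["tcp_pos"]);snap("side","s17")
```

```text
t 20.73 hx,hy mm -0.1 1.56 tip z 195.52 yaw [-179.77    0.28 -125.57] F hx,hy,z [0.95, 0.06, -0.5] w 0.0157
[0.46556757 0.01297516 0.23619299]
```

View pics/w17.png

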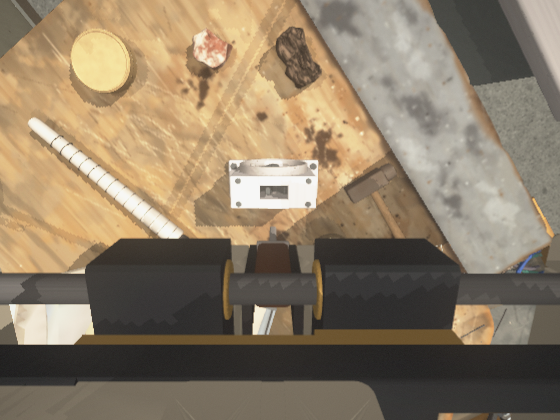

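servo_tool(grip=[1,1,1,1,1], translation=[[0.015,0,0.02],[0.035,0,0.04],[0.036,0,0.04],[0.036,0,0.04],[0.036,0,0.04]], turn=[0,0,0,0,0])

```text
time_s: 21.25
tcp_pos: [0.4441, -0.0166, 0.1947]
eef_rot: [180.0, -0.1, -125.6]
contact_force: [-0.4, 0.2, -0.5]
gripper_width: 0.0155
```

Run:
```python
from h import *
st();c,p,d=snap("wrist","w18")
cv2.imwrite("pics/c18.png",cv2.resize(p[180:270,210:340],None,fx=6,fy=6,interpolation=cv2.INTER_CUBIC))
P=lambda a:[*(O+EX*.03*np.sin(np.radians(a))-EY*.0205),.038+.03*np.cos(np.radians(a))]
for a in (0,30,40,45,50): print(a,((proj(c,P(a))[0]-[210,180])*6).round(0))
```

```text
t 21.25 hx,hy mm -1.29 -35.78 tip z 151.89 yaw [ 1.7999e+02 -6.0000e-02 -1.2559e+02] F hx,hy,z [-0.46, -0.08, -0.49] w 0.0155
0 [366. 240.]
30 [266. 232.]
40 [239. 227.]
45 [227. 223.]
50 [216. 220.]
```

View pics/c18.png

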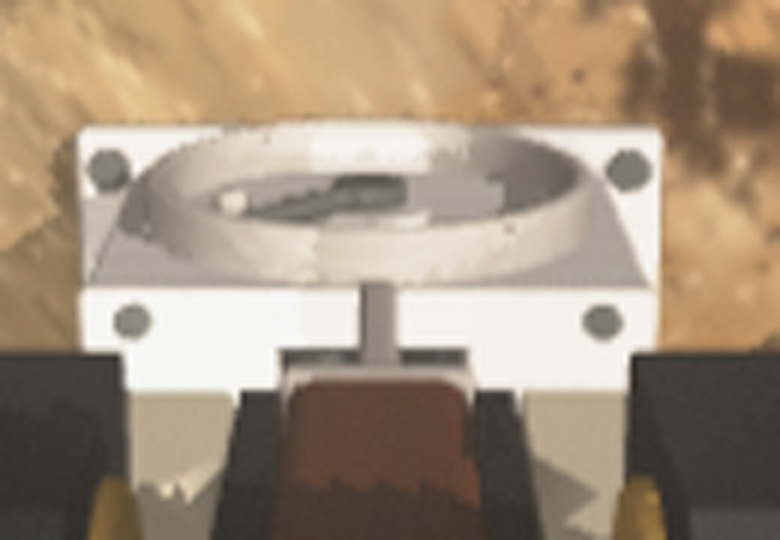

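servo_tool(grip=[1,1,1,1,1,1,1,1,1,1], translation=[[-0.005,0.002,-0.03],[-0.025,0.013,-0.045],[-0.055,0.029,-0.045],[-0.088,0.047,-0.045],[-0.122,0.065,-0.045],[-0.156,0.083,-0.045],[-0.19,0.101,-0.045],[-0.224,0.119,-0.045],[-0.256,0.136,-0.045],[-0.278,0.148,-0.045]], turn=[0,-0.04,-0.09,-0.14,-0.19,-0.24,-0.29,-0.34,-0.39,-0.438])

```text
time_s: 22.13
tcp_pos: [0.4858, 0.2998, 0.2402]
eef_rot: [-180.0, 0.0, -100.2]
contact_force: [0.2, -0.1, -0.2]
gripper_width: 0.0158
```

servo_tool(grip=[1,1,1,1,1], translation=[[-0.015,0.017,0.01],[-0.015,0.017,0.05],[-0.015,0.017,0.085],[-0.015,0.017,0.09],[-0.015,0.017,0.09]], turn=[0,0,0,0,0])

```text
time_s: 22.55
tcp_pos: [0.4706, 0.3132, 0.1484]
eef_rot: [179.9, -0.2, -100.4]
contact_force: [0.8, -0.1, -0.6]
gripper_width: 0.0153
```

servo_tool(grip=[1,1], translation=[[0,0,0],[0,0,0]], turn=[0,0])

```text
time_s: 22.72
tcp_pos: [0.4728, 0.3147, 0.1526]
eef_rot: [-179.9, 0.2, -100.5]
contact_force: [-0.8, 0.9, -0.4]
gripper_width: 0.0157
```

Run:
```python
from h import *
s=r.get_state();print(s["tcp_pos"],s["eef_rot"]);c,p,d=snap("wrist","w19");s=r.get_state();print(s["tcp_pos"],s["eef_rot"])
t=np.radians(s["eef_rot"][2]);D=np.array([.4883,.3168])-s["tcp_pos"][:2]
print("dx,dy",D@[np.cos(t),np.sin(t)],D@[np.sin(t),-np.cos(t)],"turn",np.radians(s["eef_rot"][2]+100.44))
snap("side","s19")
```

```text
[0.47275629 0.31472113 0.15256474] [-1.79865243e+02  1.59504918e-01 -1.00469162e+02]
[0.47260276 0.31463381 0.15252228] [-179.87349371    0.18035033 -100.48433004]
dx,dy -0.004986401443128929 -0.015040994732454236 turn -0.0007737050688748229
```

View pics/w19.png

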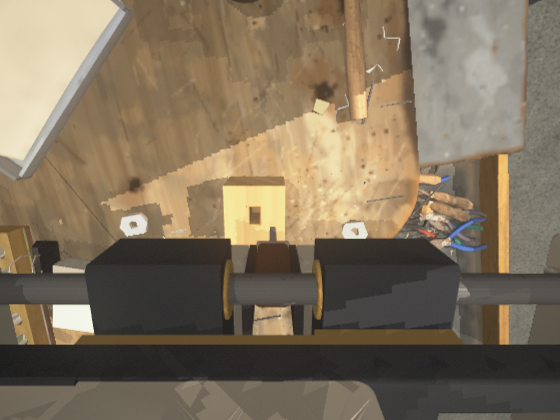

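Run:
```python
from h import *
p,d,v=load("w19");c=calibration("wrist")
g=cv2.cvtColor(p,cv2.COLOR_BGR2GRAY)
k=np.zeros(g.shape,bool);k[200:230,240:270]=1;m=k&(g<115)
ys,xs=np.nonzero(m);print(len(xs),xs.min(),xs.max(),ys.min(),ys.max())
W=plane(c,np.c_[xs,ys],.045,v);print(W.mean(0),cv2.minAreaRect((W[:,:2]*1000).astype(np.float32)))
cv2.imwrite("pics/c19.png",cv2.resize(p[170:260,215:315],None,fx=6,fy=6,interpolation=cv2.INTER_CUBIC))
s=r.get_state();print(proj(c,[[*s["tcp_pos"][:2],s["tcp_pos"][2]-.043]]))
```

```text
102 250 259 207 222
[0.48910204 0.31862106 0.045     ] ((488.15985107421875, 317.2892150878906), (12.851173400878906, 7.407682418823242), 78.53788757324219)
[[272.08666321 234.87936752]]
```

View pics/c19.png

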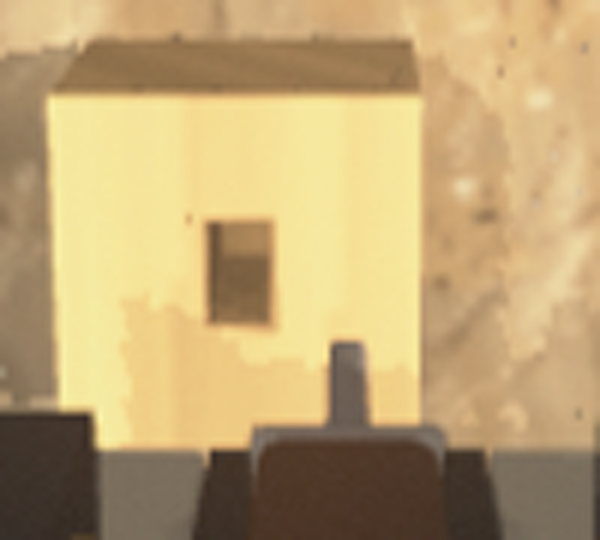

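servo_tool(grip=[1,1,1,1,1,1,1], translation=[[-0.003,-0.008,0],[-0.0053,-0.015,0.01],[-0.0053,-0.015,0.03],[-0.0053,-0.015,0.045],[-0.0053,-0.015,0.05],[-0.0053,-0.015,0.05],[-0.0053,-0.015,0.05]], turn=[0,0,0,0,0,0,0])

```text
time_s: 23.4
tcp_pos: [0.4876, 0.3161, 0.1001]
eef_rot: [-180.0, -0.0, -100.5]
contact_force: [0.3, -0.3, -0.7]
gripper_width: 0.0161
```

Run:
```python
from h import *
s=r.get_state();print(s["tcp_pos"],s["eef_rot"]);c,p,d=snap("wrist","w20")
s=r.get_state();print(s["tcp_pos"])
cv2.imwrite("pics/c20.png",cv2.resize(p[170:270,215:325],None,fx=5,fy=5,interpolation=cv2.INTER_CUBIC))
c,p,d=snap("side","s20");cv2.imwrite("pics/c20s.png",cv2.resize(p[220:320,190:290],None,fx=5,fy=5,interpolation=cv2.INTER_CUBIC))
```

```text
[0.48761046 0.31612417 0.10014347] [-1.79989162e+02 -2.15258947e-02 -1.00487791e+02]
[0.48775667 0.31646152 0.10071815]
```

View pics/c20.png

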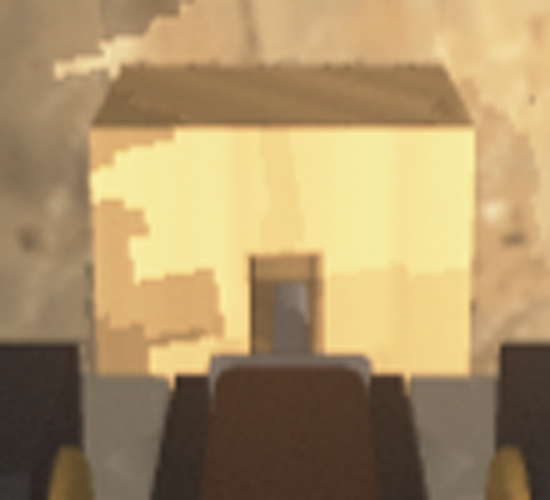

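View pics/c20s.png

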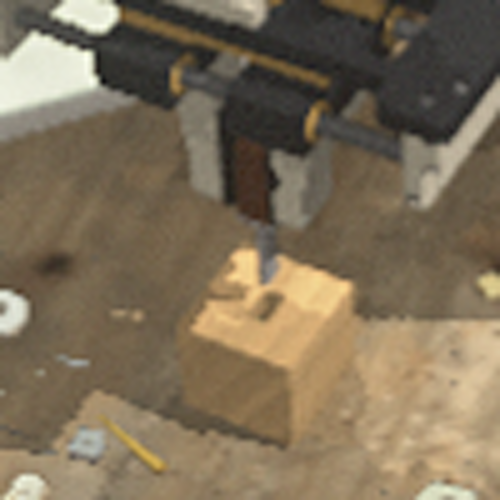

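servo_tool(grip=[1,1,1,1,1,1,1], translation=[[-0.0003,-0.0006,0.008],[-0.0003,-0.0006,0.018],[-0.0003,-0.0006,0.028],[-0.0003,-0.0006,0.036],[-0.0003,-0.0006,0.042],[-0.0003,-0.0006,0.045],[-0.0003,-0.0006,0.045]], turn=[0,0,0,0,0,0,0])

```text
time_s: 24.08
tcp_pos: [0.4878, 0.3167, 0.0542]
eef_rot: [180.0, 0.0, -100.5]
contact_force: [1.0, 4.8, -2.8]
gripper_width: 0.0154
```

servo_tool(grip=[1,1,1], translation=[[0,0,0.001],[0,0,0.0015],[0,0,0.0015]], turn=[0,0,0])

```text
time_s: 24.33
tcp_pos: [0.4879, 0.3167, 0.0539]
eef_rot: [-180.0, 0.1, -100.5]
contact_force: [0.4, 5.1, -0.7]
gripper_width: 0.016
```

servo_tool(grip=[1,1,1,1], translation=[[-0.001,0,0],[-0.0015,0,0],[-0.0015,0,0],[-0.0015,0,0]], turn=[0,0,0,0])

```text
time_s: 24.67
tcp_pos: [0.4876, 0.317, 0.0534]
eef_rot: [180.0, -0.1, -100.5]
contact_force: [-0.1, -1.0, -0.0]
gripper_width: 0.0158
```

Run:
```python
from h import *
s=r.get_state();print(s["tcp_pos"],s["eef_rot"],s["contact_force"],s["moment"]);c,p,d=snap("wrist","w21")
cv2.imwrite("pics/c21.png",cv2.resize(p[170:290,215:325],None,fx=5,fy=5,interpolation=cv2.INTER_CUBIC))
c,p,d=snap("side","s21");cv2.imwrite("pics/c21s.png",cv2.resize(p[220:320,190:290],None,fx=5,fy=5,interpolation=cv2.INTER_CUBIC))
```

```text
[0.48758861 0.31703852 0.05335107] [ 1.79962225e+02 -6.92618104e-02 -1.00502327e+02] [-0.05269869 -0.97496542 -0.00713095] [ 0.11836372 -0.10573786 -0.04275203]
```

View pics/c21.png

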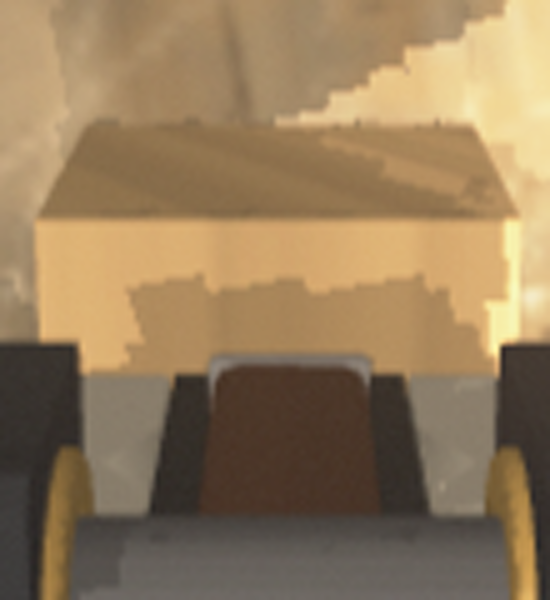

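View pics/c21s.png

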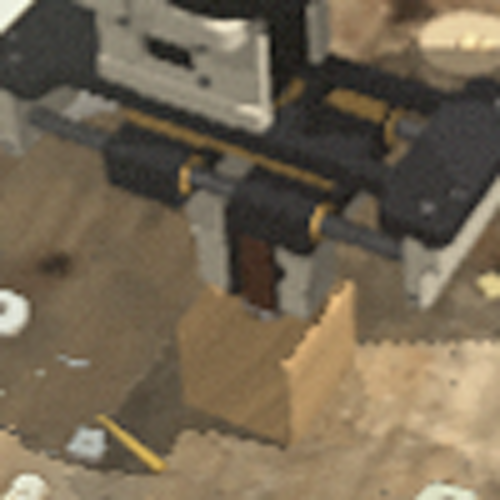

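servo_tool(grip=[1,1,1,0,0,0,0,0,0], translation=[[0,0,0.0005],[0,0,0.0008],[0,0,0.0008],[0,0,0.0008],[0,0,0.0008],[0,0,0.0008],[0,0,0.0008],[0,0,0.0008],[0,0,0.0008]], turn=[0,0,0,0,0,0,0,0,0])

```text
time_s: 25.52
tcp_pos: [0.488, 0.3178, 0.0527]
eef_rot: [180.0, -0.0, -100.5]
contact_force: [0.0, -1.5, 0.6]
gripper_width: 0.043
```

servo_tool(grip=[0,0,0,0,0,0,0], translation=[[0,0,-0.005],[0,0,-0.03],[0,0,-0.06],[0,0,-0.09],[-0.03,0,-0.12],[-0.05,0,-0.13],[-0.05,0,-0.13]], turn=[0,0,0,0,0,0,0])

```text
time_s: 26.1
tcp_pos: [0.4993, 0.3712, 0.1872]
eef_rot: [-179.7, 0.4, -100.4]
contact_force: [1.1, 0.4, 0.4]
gripper_width: 0.0436
```

Run:
```python
from h import *
s=r.get_state();print(s["tcp_pos"],s["contact_force"]);c,p,d=snap("wrist","w22");v=c["view"]
uu,vv=np.meshgrid(np.arange(560),np.arange(420))
P=bydepth(c,np.c_[uu.ravel(),vv.ravel()],d,v).reshape(420,560,3)
k=np.zeros((420,560),bool);k[90:235,180:370]=1
for lo,hi,z in ((.035,.055,.045),(.075,.1,.085)):
    reg=k&(P[...,2]>lo)&(P[...,2]<hi);ys,xs=np.nonzero(reg)
    W=plane(c,np.c_[xs,ys],z,v);print(reg.sum(),np.median(P[...,2][reg]),cv2.minAreaRect((W[:,:2]*1000).astype(np.float32)))
c,q,d=snap("side","s22");q=cv2.resize(q[220:320,190:290],None,fx=4.2,fy=4.2,interpolation=cv2.INTER_CUBIC)
cv2.imwrite("pics/c22.png",np.hstack([p[:,100:440],q])[:, :800])
```

```text
[0.49930038 0.37121414 0.18721888] [1.06953335 0.40762253 0.37685008]
2933 0.04566785102102228 ((488.6026306152344, 318.0798645019531), (49.622825622558594, 50.08903884887695), 79.62046813964844)
432 0.08535418674541514 ((487.40240478515625, 316.17578125), (14.844491958618164, 15.249513626098633), 79.65418243408203)
```

View pics/c22.png

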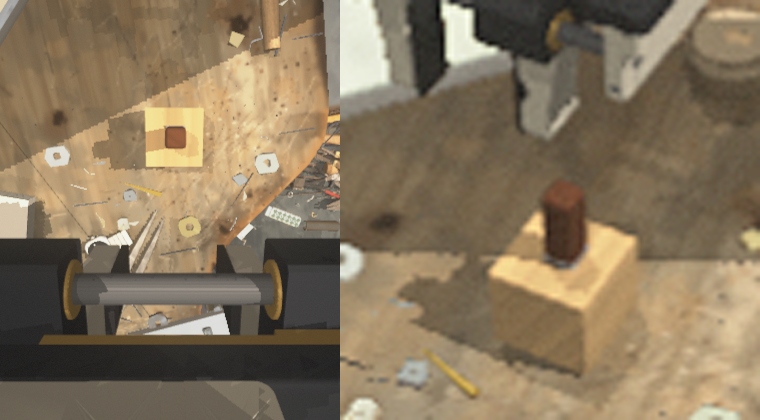

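servo_tool(grip=[0,0,0,0], translation=[[0,0,0],[0,0,0],[0,0,0],[0,0,0]], turn=[0,0,0,0])

```text
time_s: 26.53
tcp_pos: [0.4969, 0.3662, 0.1823]
eef_rot: [180.0, -0.1, -100.5]
contact_force: [0.4, -0.2, 0.9]
gripper_width: 0.0438
```

```bash
python3 -c "
from plant import order,r
print(r.get_state()['time_s'],r.get_state()['contact_force']);print(order.close_job())"
```

```text
26.5333 [ 0.39633328 -0.2424961   0.92953915]
the job is handed in; nothing more can be done
None
```

The job is done and handed in at about 26.5 s; it reports no verdict, so success rests on my own checks below.

**What I did:** My first grip on the blade was on the wrong pair of faces, so I set it back in the stand and gripped it again a quarter turn round. I turned the wheel with four pushes through the slot. On the last one I pressed the pointer home on its pin.

**Push at the stop:** I read about 9.4–10.1 N along the slot. The whole force on the tool, which also has an upward part, was up to about 11.7 N. These readings came between moves, with about 1 N of noise, so short peaks were not seen.

**Last checks:**
- **Pointer:** after I pulled the blade out, the wrist picture still showed the pointer lying against its pin. I judged that by eye rather than measuring it to 3 mm.
- **Blade:** it stands upright in its stand. The handle top is at 85.4 mm where 85 mm is expected, and it sits about 2.2 mm off the pocket's middle (6 mm allowed). The gripper is clear of it.
- **Fit in the pocket:** going in, the blade rubbed the pocket wall with about 5 N. A 1.5 mm shift sideways cleared it.
- **Other things on the bench:** I did not measure their positions again. The arm never went near them, and nothing looked moved in the pictures.

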